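# Free the cam lock and push the control unit into the test head

## Robot

A 7-joint arm with a two-finger parallel gripper is mounted at the origin on the work surface. World frame = base frame: x ahead of the robot, y to its left, z up, the work surface at z = 0. Lengths are in m, angles in rad, forces in N, time in s.
With the tool pointing down it reaches from about 0.35 to 0.9 m from the base axis. Payload 19.9 kg.
Tool frame: the origin (TCP) lies between the finger pads; the fingertips stand 19 mm ahead of it and the grasp point (between the pads) is the TCP; z points along the fingers, y is the line along which they close (so a half turn about z gives the same grasp; the last joint's range is limited). The gripper opens to 94 mm and grips with 3 to 60 N. Pads are 16 mm wide; open, the fingers measure 119 mm over their backs; the gripper's body (75 mm by 177 mm) begins 78 mm behind the grasp point.
Start: joints at [-1.327, 0.417, -0.01, 1.614, 0.005, 1.111, -0.053], TCP at [0.176, 0.6, 0.224] pointing down, gripper open.
Joint ranges: [-2.81, 2.81], [-0.39, 2.02], [-1.27, 1.25], [0.06, 2.57], [-1.19, 4.33], [0.19, 2], [-2.82, 2.82]. Speed limits (rad/s): [1.89, 1.89, 2.39, 2.39, 3.01, 3.01, 3.01].

## Interface

Orientations are given as a 3x3 rotation matrix whose columns are the frame's x, y, z axes.
In Python, from rig import robot gives the robot as it stands. Calls block until the motion is done:
- robot.move_ptp(position, orientation): joint-space move of the TCP to a pose.
- robot.move_linear(position, velocity=0.15, frame=None, threshold=None): straight line of the TCP; frame=None keeps the orientation; velocity is the mean speed in m/s. With threshold (N) it stops when the force on the tool has changed by that much, and returns True; else False.
- robot.goto_joints(angles): joint-space move.
- robot.gripper_to(opening): finger opening in m; the grip force is fixed at half the most; returns when the fingers have stopped.
- robot.pause(seconds).
- robot.ik(position, orientation): joint angles nearest the present ones, or None.
- robot.get_state(): the state.
- robot.grab_frame(name): name is "scene" or "top"; returns the picture (480x640x3 uint8, red, green, blue); there is no depth.
- robot.camera_info(name): a dict with "fx", "fy", "cx", "cy" (pixels), "rvec" (rotation vector, rad) and "tvec" (3), from world to camera coordinates, as OpenCV has them. Camera axes: x right, y down, z forward; pixel columns grow to the right and rows downward; lengths in m; the calibration is good to about 2 mm. A picture is of the moment at which its call begins. camera_info takes no time and is no camera call.
A pose or a line that the arm cannot do raises robot.PlanningError and nothing moves.
- robot.sign_off(): hands the job in; it is judged then, once.
The state is a dict: "time": time; "qpos": joint angles; "joint_vel": joint speeds; "effort": joint torques, N m; "ee_pos": TCP position; "tool_rot": TCP orientation; "force": force on the tool from outside, world axes, zero at the start; "moment": the same for the moment, N m; "opening": finger opening in m; "grasp_force": force on a finger pad.
Only numpy, scipy, OpenCV 4.12 (cv2) and the standard library are available. Lean on these libraries where they do the work, as an engineer would, in place of code of your own. Each camera call takes 0.05 s, during which the arm holds its last target. There are 200 camera calls.

## Task

Plug the electronic control unit into the test head of its fixture. First push the cam lever round by its upright pin until the cam's low point faces the follower roller (the lever then points straight forward, parallel to the slide's travel), and only then push the slide forward by its rear plate until it is fully home. Do not lift the unit out of its tray, leave the cam at its low point, and leave the solder reel, tape roll and screwdriver where they are.

Things in the scene. Friction and masses are not known exactly. Their poses are not given: they have to be found in the camera images.
- fixture: Test fixture, fixed to the bench: aluminium base plate 10 mm thick, -100 to +115 mm in its x and y; origin on the bench surface, x = the slide's forward direction (away from the robot), y left, z up. Right half (centre line y = -45 mm): the slide with its tray and, at x 62 to 100 mm, the black test head with a socket, 76 mm wide, top 63 mm above the bench. Left half: the cam.
- push_face (a point): Centre of the robot-side face of the slide's upright rear plate, the face to push towards fixture +x. Aluminium plate 83 mm wide, 6 mm thick, 12 to 62 mm above the bench; this point is 37 mm up. At slide 0 it lies at x -85, y -45 mm of the fixture; it moves with the slide. Behind it only the 10 mm high base plate extends 15 mm.
- slide (a joint): Travel of the slide in m along fixture +x: 0 = fully back (every start), 0.036 = home on a firm stop. About 4 N friction; stays where left. An arm on its left carries the follower, a 16 mm steel roller (top 28 mm above the bench; at slide 0 its centre is at x -37, y 60 mm of the fixture). The cam's rim blocks the roller unless its low point faces it.
- cam_pivot (a point): Point on the cam's vertical pivot axis, 42 mm above the bench, at x 20, y 60 mm of the fixture. The cam is an eccentric steel disc of 60 mm diameter, 13 to 27 mm above the bench, its centre 18 mm from the pivot towards the lever: its high point (48 mm from the pivot) is under the lever, its low point (12 mm) opposite the lever.
- cam_pin (a point): Centre of the top of the black upright pin at the end of the cam lever. Pin 14 mm in diameter, 39 to 82 mm above the bench, its axis 65 mm from the pivot axis. The lever is a flat dark bar 12 mm wide, 32 to 39 mm above the bench, from pivot to pin.
- cam (a joint): Lever angle in rad, counterclockwise from above, from fixture +x to the direction pivot-to-pin. 0 = low point faces the roller, lever straight forward. Starts at 1.4 to 2.6 (lever to the left or back left): turn it clockwise. No stop at 0 (range -0.7 to 2.9). Stiff: about 5.5 N at the pin; stays where left. Within 0.3 of 0 is at the low point.
- unit: Control unit: finned aluminium box 92 x 70 x 32 mm, about 0.3 kg, with a blue plug 24 mm long at its front; origin at the centre of its underside. It lies loose in the slide's tray, underside 18 mm above the bench, with about 1.5 mm play, and rides along with the slide.
- reel: Bystander: small upright green solder reel, 54 mm in diameter, 40 mm high, right of the fixture; origin at the centre of its underside.
- tape: Bystander: roll of yellow tape lying flat, 68 mm outer diameter, 20 mm high, left of the fixture; origin at the centre of its underside.
- driver: Bystander: screwdriver 160 mm long, lying on the bench beyond the fixture (+x side) across the slide's direction; origin under its middle.
Things that resemble listed ones, but are neither listed nor needed, are in the scene too. There is more than one size of the unit; the job needs the smallest.

How it is judged:
By the outcome, as a careful person would: the job done as asked, in the order asked, and still so for the second after the job is handed in, with the robot touching nothing.
It also fails if it takes over 67 s, if anything falls off the work surface, if the arm or the gripper's body presses on something with over 40 N, if the wrist force passes 120 N, or if a joint passes its speed limit or range.

## Working session

There is one attempt and no reset: what is moved stays moved. The work goes in short steps, each a Python script; the robot and the scene stay as the last script left them, time stands still between calls to the robot, and variables do not carry over. Pictures are saved under pics/ and viewed, at most 10 in all, crops included, and the job is handed in when it is done.

```bash
mkdir -p pics; ls
python3 - <<'E'
from rig import robot
import cv2
for n in("scene","top"):
    cv2.imwrite(f"pics/{n}0.png",robot.grab_frame(n)[:,:,::-1]); print(n,robot.camera_info(n))
s=robot.get_state();print(s["time"],s["ee_pos"],s["tool_rot"],s["force"])
E
```

```text
pics
scene {'fx': 594.7347027785303, 'fy': 594.7347027785303, 'cx': 317.2464145718955, 'cy': 234.46497116232624, 'rvec': array([ 1.44299438,  2.17426254, -0.83943609]), 'tvec': array([ 0.24839521, -0.27400909,  1.83185651])}
top {'fx': 573.0865210327074, 'fy': 573.0865210327074, 'cx': 306.3885799368948, 'cy': 237.76145355259143, 'rvec': array([ 2.15508215, -2.18093617,  0.15587709]), 'tvec': array([-0.05031559,  0.55374621,  1.3896426 ])}
0.1 [0.17554117 0.59952277 0.22390021] [[-9.59715303e-01  2.80974185e-01 -2.09538079e-04]
 [ 2.80974246e-01  9.59714719e-01 -1.06355446e-03]
 [-9.77345685e-05 -1.07958430e-03 -9.99999412e-01]] [ 0.21386884 -0.11204464 -1.04229019]
```

View pics/top0.png

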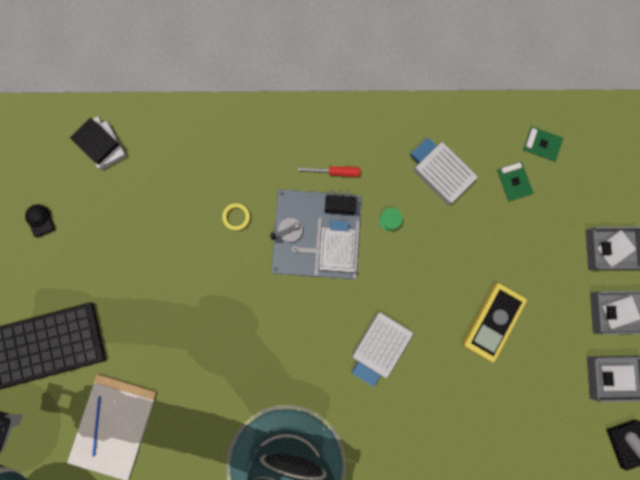

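View pics/scene0.png

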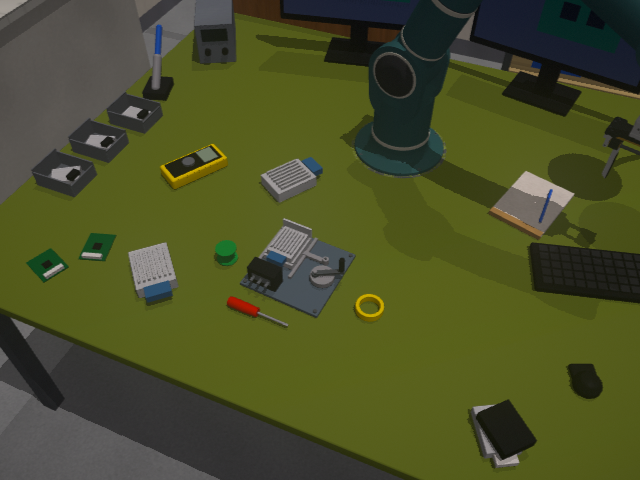

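The top view shows the fixture plate at about (273–360, 190–278), with the pin near (274,236) at the left and the tape at (236,217). The reel is at (391,219) and the driver at (330,171). I'll enlarge both views.

Run:
```python
import cv2
a=cv2.imread("pics/top0.png")[165:290,220:410]; cv2.imwrite("pics/tc.png",cv2.resize(a,None,fx=4.2,fy=4.2,interpolation=cv2.INTER_CUBIC))
a=cv2.imread("pics/scene0.png")[205:335,210:390]; cv2.imwrite("pics/sc.png",cv2.resize(a,None,fx=4.4,fy=4.4,interpolation=cv2.INTER_CUBIC))
```

```text
(no output)
```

View pics/tc.png

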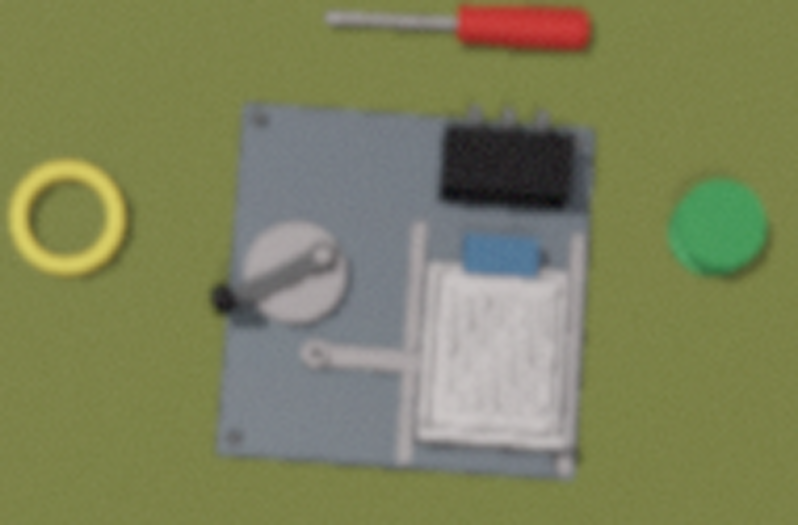

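View pics/sc.png

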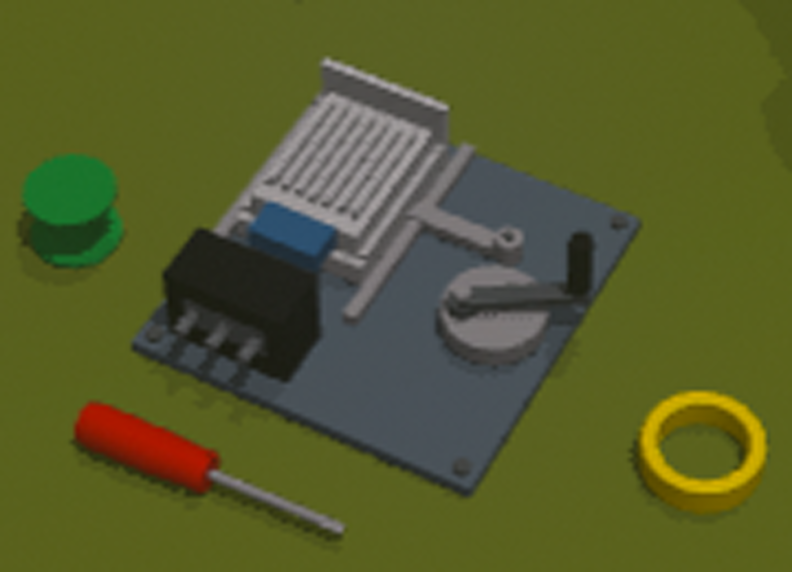

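Crop readings:

| Point | Top crop | Scene crop |
|---|---|---|
| Plate corner, front left | (246,102) | (470,495) |
| Plate corner, front right | (595,128) | (133,347) |
| Plate corner, back right | (574,478) | hidden |
| Plate corner, back left | (219,456) | (640,220) |
| Pin top | about (222,297) | about (580,240) |

Next I'll fit the fixture pose and the lever angle to both views.

```bash
cat > h.py <<'E'
import numpy as np, cv2
from scipy.optimize import least_squares
from rig import robot
def proj(n,P):
    c=robot.camera_info(n);K=np.array([[c["fx"],0,c["cx"]],[0,c["fy"],c["cy"]],[0,0,1]])
    return cv2.projectPoints(np.float64(P),c["rvec"],c["tvec"],K,None)[0][:,0]
def R2(a): return np.array([[np.cos(a),-np.sin(a)],[np.sin(a),np.cos(a)]])
class Fx:
    def __init__(s,x,y,a): s.o=np.array([x,y]);s.a=a
    def w(s,x,y,z): return np.r_[s.o+R2(s.a)@[x,y],z]
E
python3 - <<'E'
from h import *
T=np.array([[246,102],[595,128],[574,478],[219,456],[222,297]])/4.2+[220,165]
S=np.array([[470,495],[133,347],[640,220],[580,240]])/4.4+[210,205]
C=[(.115,.115),(.115,-.1),(-.1,-.1),(-.1,.115)]
def res(p):
    f=Fx(*p[:3]); c=[f.w(*q,.01) for q in C]
    pin=f.w(.02+.065*np.cos(p[3]),.06+.065*np.sin(p[3]),.082)
    return np.r_[(proj("top",c+[pin])-T).ravel(),(proj("scene",[c[0],c[1],c[3],pin])-S).ravel()]
r=least_squares(res,[.55,0,0,2.],loss="soft_l1");print(r.x,np.round(res(r.x),1))
f=Fx(*r.x[:3])
for n,p in dict(pivot=(.02,.06,.042),pinf=(.085,.06,.082),push=(-.085,-.045,.037)).items(): print(n,f.w(*p))
def ray(u,v,z):
    g=least_squares(lambda q:(proj("top",[[q[0],q[1],z]])[0]-[u/4.2+220,v/4.2+165]),[.55,0]);return g.x
for n,a in dict(tape=(68,217,.02),reel=(719,227,.04),driver=(460,25,.01)).items(): print(n,ray(*a))
E
```

```text
[ 0.55857459 -0.08976917 -0.07821368  2.11251649] [-1.6 -0.3 -0.7 -0.7 -0.3 -0.  -1.3 -0.5 -0.9 -0.4 -0.5 -2.4 -1.4 -2.1
 -0.5 -1.8 -0.5 -1.3]
pivot [ 0.58320149 -0.03151528  0.042     ]
pinf [ 0.64800277 -0.03659398  0.082     ]
push [ 0.47031842 -0.12799021  0.037     ]
tape [0.61023302 0.11867618]
reel [ 0.59717552 -0.26885207]
driver [ 0.72826883 -0.11913093]
```

The fit residuals are 1–2 px, about 3 mm, and the lever is at 2.11 rad. Next I'll check IK along the arc, then cage the pin between the fingers with the yaw following the lever.

```bash
cat >> h.py <<'E'
f=Fx(.55857-.001,-.08977-.001,-.0782)
def rot(yang): # tool down, y axis at world angle yang
    y=np.array([np.cos(yang),np.sin(yang),0]);z=np.array([0,0,-1.]);return np.c_[np.cross(y,z),y,z]
def pinpose(th,z): return f.w(.02+.065*np.cos(th),.06+.065*np.sin(th),z), rot(f.a+th-np.pi/2)
def st(m=""):
    s=robot.get_state();print(m,round(s["time"],2),np.round(s["ee_pos"],4),np.round(s["force"],1),round(s["opening"],4))
E
python3 - <<'E'
from h import *
for th in (2.11,1,0,-.1):
    q=robot.ik(*pinpose(th,.072)); print(th,None if q is None else np.round(q,2))
p,R=pinpose(2.11,.19); robot.move_ptp(p,R); robot.gripper_to(.06); st("above")
print(robot.move_linear(pinpose(2.11,.074)[0],.1,threshold=12)); st("down")
robot.gripper_to(.020); st("caged")
cv2.imwrite("pics/s1.png",cv2.resize(robot.grab_frame("scene")[205:335,210:390,::-1],None,fx=4.4,fy=4.4))
E
```

```text
2.11 [-0.5   0.54  0.5   1.92 -0.36  0.77  0.67]
1 [-0.59  0.71  0.72  1.75 -0.58  0.9  -0.27]
0 [-0.48  0.75  0.71  1.68 -0.58  0.94 -1.19]
-0.1 [-0.46  0.74  0.7   1.68 -0.58  0.93 -1.29]
above 3.24 [0.5533 0.0257 0.19  ] [-0.7  0.3  0.3] 0.0601
False
down 4.55 [0.5537 0.0257 0.0746] [-0.1 -0.5  0.6] 0.0599
caged 5.33 [0.5533 0.0257 0.074 ] [ 0.3 -0.5 -0.1] 0.0201
```

View pics/s1.png

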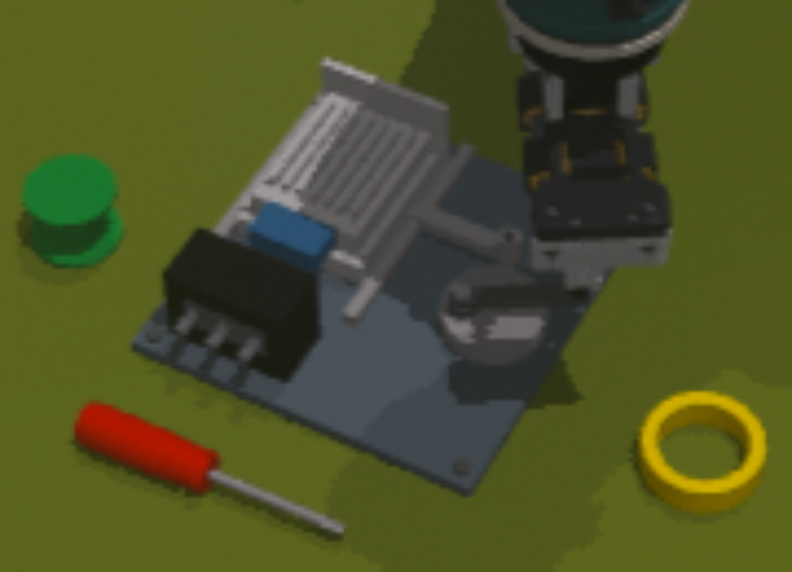

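The fingers straddle the pin at crop (580,280), with no contact force and the rest of the fixture undisturbed. Next is the arc, stopping early if the force is wrong.

Run:
```python
from h import *
for th in np.linspace(2.11,-.046,10)[1:]:
    p,R=pinpose(th,.074); hit=robot.move_linear(p,.06,frame=R,threshold=30); st(f"{th:.2f} {hit}")
    if hit: break
```

```text
1.87 False 5.78 [0.5678 0.031  0.0738] [-0.6 -0.7 -0.6] 0.0199
1.63 False 6.19 [0.5832 0.0324 0.0739] [-0.4 -0.1 -0.3] 0.02
1.39 False 6.6 [0.5986 0.0302 0.074 ] [ 1.3  0.4 -0.1] 0.02
1.15 False 7.01 [0.6131 0.0244 0.074 ] [ 0.6 -0.3  0.7] 0.02
0.91 False 7.42 [0.6258 0.0155 0.074 ] [ 0.  -0.1  0.1] 0.0197
0.67 False 7.83 [0.636  0.0038 0.074 ] [-0.4  0.3  0.8] 0.0198
0.43 False 8.23 [ 0.6431 -0.01    0.074 ] [ 0.4 -0.7  0.7] 0.02
0.19 False 8.64 [ 0.6467 -0.025   0.074 ] [-0.5 -0.5 -0.2] 0.0202
-0.05 False 9.05 [ 0.6467 -0.0405  0.074 ] [0.4 0.3 0.9] 0.0198
```

There was no 5.5 N reaction, so the pin was probably missed. I'll retreat upward and look from both cameras.

Run:
```python
from h import *
p=np.array(robot.get_state()["ee_pos"]); p[2]=.2; robot.move_linear(p,.2)
robot.move_ptp(np.array([.45,.25,.25]),rot(-.3)); st()
a=cv2.resize(robot.grab_frame("top")[190:285,262:370,::-1],None,fx=3.6,fy=3.6,interpolation=cv2.INTER_CUBIC)
b=cv2.resize(robot.grab_frame("scene")[215:325,280:385,::-1],None,fx=3.8,fy=3.8,interpolation=cv2.INTER_CUBIC)
H=max(a.shape[0],b.shape[0]);g=lambda i:cv2.copyMakeBorder(i,0,H-i.shape[0],0,0,cv2.BORDER_CONSTANT)
o=np.hstack([g(a),g(b)]);print(o.shape,a.shape);cv2.imwrite("pics/c2.png",o)
```

```text
11.17 [0.4506 0.2492 0.2499] [-0.  -0.9 -0.2] 0.02
(418, 788, 3) (342, 389, 3)
```

View pics/c2.png

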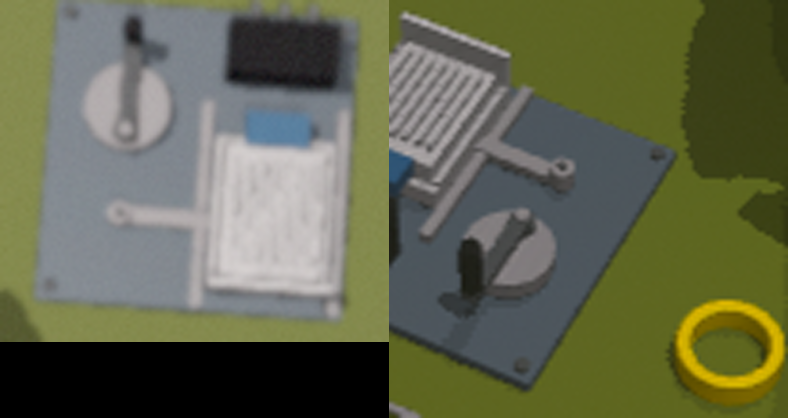

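It worked: the lever now points forward in both views (top crop pin top (133,24), pivot (124,129); scene crop pin top (471,247)), and the slide hasn't moved. Now I'll compute the angle and push the slide.

Run:
```python
from h import *
u=np.r_[(np.array([133,24])+.5)/3.6-.5+[262,190],(np.array([471-389,247])+.5)/3.8-.5+[280,215]]
def res(p):
    P=[f.w(.02+p[1]*np.cos(p[0]),.06+p[1]*np.sin(p[0]),.082)]
    return np.r_[proj("top",P)[0],proj("scene",P)[0]]-u
r=least_squares(res,[0,.065]);print("cam",r.x,res(r.x))
assert abs(r.x[0])<.2
F=lambda x,z:f.w(x,-.045,z); R=rot(f.a+np.pi/2 if False else f.a-np.pi/2)
robot.gripper_to(0.0)
robot.move_ptp(F(-.125,.2),R); st("above")
print(robot.move_linear(F(-.125,.046),.12,threshold=12)); st("down")
print(robot.move_linear(F(-.085-.008,.046),.03,threshold=None) if False else robot.move_linear(F(-.085-.008+.036+.008,.046),.025,threshold=60)); st("push")
s=robot.get_state();d=R2(f.a).T@(np.array(s["ee_pos"])[:2]-f.o);print("tcp fixture",d,"slide~",d[0]+.093)
```

```text
cam [0.01132186 0.06720246] [-0.53327414 -0.24218052 -0.37770857 -0.53085219]
above 13.18 [ 0.43   -0.125   0.2001] [ 0.2 -0.6  0.2] 0.0008
False
down 14.61 [ 0.4298 -0.1259  0.0465] [-0.6 -0.9 -0. ] 0.0008
True
push 17.28 [ 0.4969 -0.1313  0.0449] [ 0.6  0.8 -0.3] 0.0003
tcp fixture [-0.05730156 -0.04517518] slide~ 0.035698441194824536
```

The force stop came at slide ≈ 0.036. I'll back off, clear the view and check.

Run:
```python
from h import *
F=lambda x,z:f.w(x,-.045,z)
robot.move_linear(F(-.125,.046),.1); robot.move_linear(F(-.125,.22),.2)
robot.move_ptp(np.array([.45,.25,.25]),rot(-.3)); st()
A=robot.grab_frame("top");B=robot.grab_frame("scene")
a=cv2.resize(A[165:285,220:410,::-1],None,fx=2.1,fy=2.1,interpolation=cv2.INTER_CUBIC)
b=cv2.resize(B[205:335,210:390,::-1],None,fx=4.4,fy=4.4,interpolation=cv2.INTER_CUBIC)
c=cv2.resize(A[185:285,265:365,::-1],None,fx=5.5,fy=5.5,interpolation=cv2.INTER_CUBIC)
cv2.imwrite("pics/s3.png",b);cv2.imwrite("pics/t3.png",c)
for n,x in(("roller if 0",-.037),("roller if home",-.001)): print(n,(proj("top",[f.w(x,.06,.028)])[0]-[265,185]+.5)*5.5-.5)
```

```text
20.52 [0.4505 0.2485 0.25  ] [-0.4 -0.6 -0.6] 0.0003
roller if 0 [166.67134537 355.68594025]
roller if home [172.0187415  276.96842572]
```

View pics/t3.png

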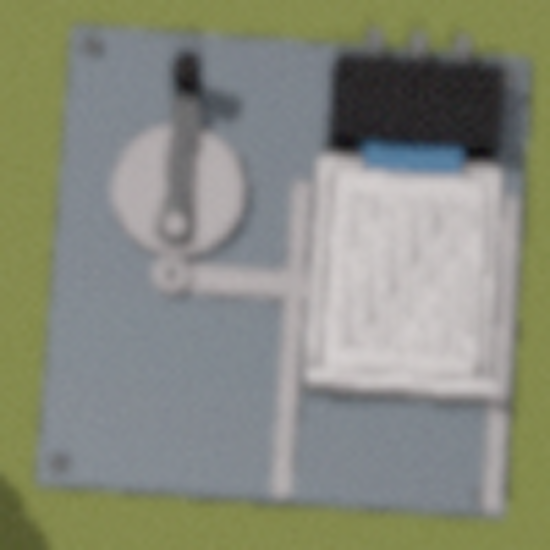

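View pics/s3.png

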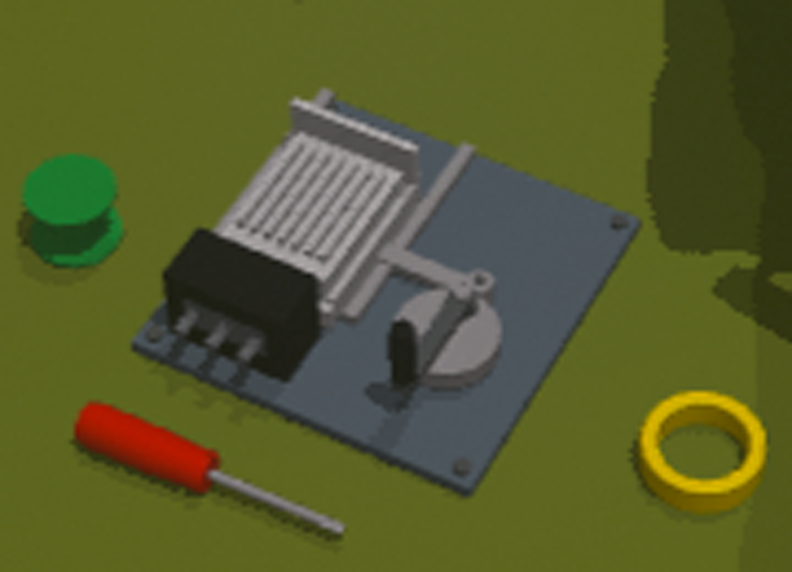

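The roller is at (171,274) in the top crop, against (172,277) predicted for home. It has moved 14.3 px, as predicted for 36 mm. The lever points straight forward, the plug is in the head, and the bystanders haven't moved.

```bash
python3 -c "
from rig import robot
print(robot.sign_off())"
```

```text
the job is handed in; nothing more can be done
None
```

The job is handed in: I turned the cam lever to its low point (about 0.01 rad), then pushed the slide home (about 36 mm). The unit is plugged into the test head and the reel, tape and screwdriver did not move, at about 20.5 s on the robot's clock.

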